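# Stand the tipped paint bottle back up in its row on a model-maker's bench

### The arm

A 6-joint arm with a two-finger parallel gripper is mounted at the origin on the work surface. World frame = base frame: x ahead of the robot, y to its left, z up, the work surface at z = 0. Lengths are in m, angles in rad, forces in N, time in s.
With the tool pointing down it reaches from about 0.35 to 0.775 m from the base axis. Payload 5.5 kg.
Tool frame: the origin (TCP) lies at the very end of the fingers, on their centre line; the grasp point (between the pads) lies 19 mm behind it; x points along the fingers, y is the direction in which the jaws open and shut, and the axes are right-handed (so a half turn about x gives the same grasp; the last joint's range is limited). The gripper opens to 85 mm and grips with 20 to 120 N. Pads are 22 mm wide; open, the fingers measure 114 mm over their backs; the gripper's body (76 mm by 85 mm) begins 54 mm behind the grasp point. The pads swing forward as they close: fully open they stand 13 mm farther back than shut.
Start: joints at [-1.435, 0.313, 0.046, 1.304, 0, 1.431], TCP at [0.157, -0.553, 0.196] pointing down, gripper open.
Joint ranges: [-2.76, 2.76], [-0.86, 1.69], [-1.03, 1.26], [-2.2, 2.34], [-1.47, 1.5], [-3.14, 3.14]. Speed limits (rad/s): [2.57, 2.57, 3.14, 3.14, 3.14, 3.14].

### API

Orientations are given as a unit quaternion [w, x, y, z].
In Python, from workcell import env gives the robot as it stands.
- The arm moves only by the tool servo_tool, never from a script. Its argument "increments" is a list of rows, each an object with "offset": the shift along the tool's x, y, z in cm, a list of three; "yaw": the turn about the tool's x in degrees. In form: [{"offset": [x, y, z], "yaw": yaw}, ...]. A call has exactly 8 rows; each row is the pose to reach, as a shift and turn from the pose commanded when the call began, along the tool's axes at that moment; what a row does not reach only later rows make up. A row lasts 1/10 s, in which the tool goes at most 50 mm and 8.59 degrees, less where a joint would pass 70% of its speed; a pose out of reach is approached as far as the arm can. A call with a gripper value outside its range is refused whole. "claw" is the opening, from 0 (shut) to 1 (fully open), set as the call begins (left out, the last holds). The fingers move at their own pace and stop on an object; "force" is the grip in N (left out, the last holds). Time passes only in rows, so rows that repeat a pose let the fingers close, or fill a call up. It gives the time, the measured TCP pose, the force and the opening at its end, in the units of the state.
- env.get_state(): the state, without advancing time (a new reading comes with each control period).
- env.read_camera(name): name is "side" or "top" or "wrist"; returns (picture, depth): 420x560x3 uint8, red, green, blue; 420x560 float32, m along the optical axis (not along the pixel's ray), 0 where there is no reading.
- env.camera_model(name): a dict with "vertical_fov" (degrees; the focal length in pixels is half the picture's height over the tangent of half this angle, whatever the lens; pixels are square), "cx", "cy" (the principal point, pixels), "world_from_camera" (4x4, takes a point from camera to world coordinates). Camera axes: x right, y up, looking along -z (the intrinsics and any distortion apply to the point x, -y, -z); pixel columns grow to the right and rows downward; lengths in m; the calibration is good to about 2 mm. A picture is of the moment at which its call begins: read the wrist's pose just before it. camera_model takes no time and is no camera call; for the wrist camera it gives the pose at the moment of the call.
- env.hand_in(): hands the job in, once; it reports no verdict.
The state is a dict: "clock": time; "joint_pos": joint angles; "qvel": joint speeds; "tau": joint torques, N m; "tcp_pos": TCP position; "orientation": TCP orientation; "wrist_force": force on the tool from outside, world axes, zero at the start; "ft_torque": the same for the moment, N m; "finger_gap": finger opening in m.
Only numpy, scipy, OpenCV 4.12 (cv2) and the standard library are available. Lean on these libraries where they do the work, as an engineer would, in place of code of your own. Each camera call takes 0.05 s, during which the arm holds its last target.

### The job

One of the paint bottles in the plywood lane has tipped over. Stand it upright on its foot again, cap up, in the gap where it lies, on the cork strip in line with its two neighbours, and let go of it. Leave the neighbours standing where they are.

Things in the scene. Friction and masses are not known exactly. Their poses are not given: they have to be found in the camera images.
- fallen_mid (a point): Tipped paint bottle lying flat across the lane, cap roughly to the robot's left (+y): white plastic, body 40 x 40 mm square, 66 mm long, then a black cap 22 mm across; 95 mm from foot to cap top, about 0.11 kg. Point: on its long axis half-way along, 47.5 mm from the foot, 20 mm above the lane floor as it lies. x axis: foot to cap. (A like bottle in the blue bin is not part of the job.)
- lane: Fixed plywood tray, its row leading roughly away from the robot, 150 mm wide (its x), 360 mm long (its y, the row), floor 6 mm above the table, rims 6 mm thick and 14 mm high (from the table) on the long sides. A flush cork strip 70 mm wide runs along its middle, x = 0. Origin: centre of its underside, on the table. Three places 110 mm apart hold the tipped bottle and two neighbours, in any order.
- square: A neighbour, standing: a bottle like the tipped one (40 x 40 mm, 95 mm tall). Origin: centre of its foot; z up.
- jar: A neighbour, standing: round white jar with a black lid, 47 mm in diameter at the lid, 75 mm tall. Origin: centre of its foot; z up.
Mind the look-alikes: they are no part of the job. What is shaped like the jar but orange or purple is not meant. What is shaped like the square but pink or yellow is not meant.

How it is judged:
At the end, for the whole second after the job is handed in: The tipped bottle stands at rest on the lane floor, cap up, within 10 degrees of upright, its middle within 20 mm of the middle of the cork strip and within 60 mm (in space) of where it lay; both neighbours stand within 10 degrees of upright and within 20 mm of where they stood (angle between fallen_mid's own x axis and vertical below 0.175 rad and x of fallen_mid in the frame of lane between -0.02 and 0.02 m and z of fallen_mid in the frame of lane between 0.048 and 0.06 m and distance of fallen_mid from where it was at the start of the episode below 0.06 m and linear speed of fallen below 0.02 m/s and angle between each of square, jar's own z axis and vertical below 0.175 rad and distance of each of square, jar from where it was at the start of the episode below 0.02 m); the robot touches nothing.
It fails at once if a neighbour is knocked over (tilted more than 30 degrees) (angle between any of square, jar's own z axis and vertical above 0.52 rad).
It fails at once if a neighbour is moved more than 40 mm (distance of any of square, jar from where it was at the start of the episode above 0.04 m).
It also fails if it takes over 32 s, if anything falls off the work surface, if the arm or the gripper's body presses on something with over 40 N, if the wrist force passes 120 N, or if a joint passes its speed limit or range.

## Working session

There is one attempt and no reset: what is moved stays moved. The work goes in short steps, Python scripts to look and compute and a tool call to move; the robot and the scene stay as the last step left them, time stands still between calls to the robot, and variables do not carry over. Pictures are saved under pics/ and viewed, and the job is handed in when it is done.

Besides the shell and the picture viewer there is one more tool, called after "Emit:" as name(argument=value, ...), one argument or row to a line, values as JSON. servo_tool: Moves the arm, as the interface text tells. Its arguments: {"type":"object","properties":{"increments":{"type":"array","items":{"type":"object","properties":{"offset":{"type":"array","items":{"type":"number"}},"yaw":{"type":"number"}}}},"claw":{"type":"number"},"force":{"type":"number"}},"required":["increments"]}

```bash
mkdir -p pics
cat > h.py <<'E'
import numpy as np, cv2
from workcell import env
np.set_printoptions(precision=4,suppress=True)
def snap(n,f):
    m=env.camera_model(n); r,d=env.read_camera(n)
    cv2.imwrite(f'pics/{f}.png',r[:,:,::-1]); np.savez(f'pics/{f}.npz',r=r,d=d,T=m['world_from_camera'],k=[m['vertical_fov'],m['cx'],m['cy']])
    return m
def pts(f):
    z=np.load(f'pics/{f}.npz'); d=z['d']; fov,cx,cy=z['k']; F=d.shape[0]/2/np.tan(np.radians(fov)/2)
    v,u=np.mgrid[:d.shape[0],:d.shape[1]]
    P=np.stack([(u-cx)/F*d,-(v-cy)/F*d,-d,np.ones_like(d)],-1)@z['T'].T
    P=P[...,:3]; P[d==0]=np.nan; return P
E
python3 - <<'E'
from h import *
for n in ('top','side'):
    m=snap(n,n+'0'); print({k:v for k,v in m.items() if k!='world_from_camera'}); print(m['world_from_camera'])
print(env.get_state())
E
```

```text
{'vertical_fov': 47.13775127511413, 'cx': 275.1553124452228, 'cy': 208.6420530770304}
[[-0.017   0.9931 -0.116   0.4454]
 [-0.9997 -0.0188 -0.0151 -0.0224]
 [-0.0172  0.1157  0.9931  0.7374]
 [ 0.      0.      0.      1.    ]]
{'vertical_fov': 44.73660067675658, 'cx': 278.38098249764255, 'cy': 210.80473413444952}
[[ 0.9976  0.0441 -0.0527  0.4909]
 [-0.0686  0.689  -0.7215 -0.5753]
 [ 0.0045  0.7234  0.6904  0.5666]
 [ 0.      0.      0.      1.    ]]
{'clock': 0.1, 'joint_pos': array([-1.4346,  0.3139,  0.0451,  1.3036, -0.    ,  1.4312]), 'qvel': array([-0.0018, -0.0021,  0.003 ,  0.0016,  0.0011,  0.0004]), 'tau': array([  0.0028, -48.1725,  29.9244,   0.0127,  -0.0002,  -0.    ]), 'tcp_pos': array([ 0.1565, -0.5528,  0.1947]), 'orientation': array([-0.0966, -0.7004, -0.0978,  0.7004]), 'wrist_force': array([-0.6565,  0.2967, -0.0653]), 'ft_torque': array([-0.0823, -0.0204,  0.0052]), 'finger_gap': 0.08578691705383727}
```

View pics/top0.png

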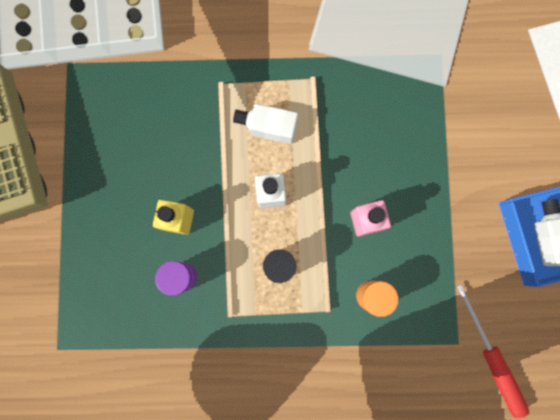

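View pics/side0.png

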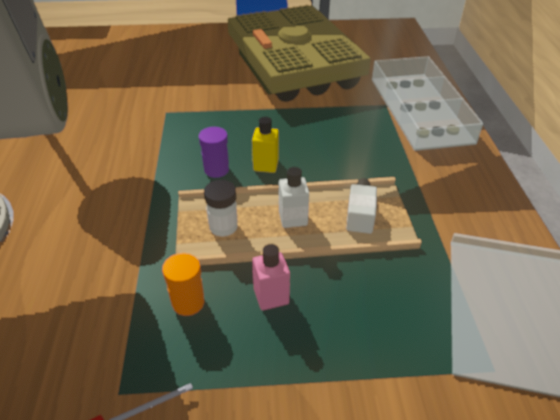

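Candidates in the top view:
- White square bottle lying at (270,122), cap at (240,117). This is the target.
- White square bottle standing at (270,190). This is a neighbour.
- Like bottle in the blue bin at (550,230), not part of the job.
- Yellow (172,217) and pink (371,217) squares, both decoys.

I'll check the target in a close crop and measure it.

Run:
```python
from h import *
im=cv2.imread('pics/top0.png')[70:220,205:345]; cv2.imwrite('pics/crop0.png',cv2.resize(im,None,fx=4,fy=4,interpolation=2))
P=pts('top0'); r=np.load('pics/top0.npz')['r'].astype(int)
for uv in [(297,122),(252,108),(250,135),(292,140),(240,117),(272,123),(270,186),(280,266),(223,200),(319,200),(226,300),(270,150),(260,230)]: print(uv,P[uv[1],uv[0]])
z=P[...,2]
def sel(u0,u1,v0,v1,zl,zh):
    s=P[v0:v1,u0:u1].reshape(-1,3); return s[(s[:,2]>zl)&(s[:,2]<zh)]
b=sel(228,305,95,150,.038,.06); print('body top',len(b),b.mean(0)); 
rc=cv2.minAreaRect(b[:,:2].astype(np.float32)*1000); print(rc,cv2.boxPoints(rc))
b=sel(228,305,95,150,.024,.06);rc=cv2.minAreaRect(b[:,:2].astype(np.float32)*1000); print(rc,cv2.boxPoints(rc))
for n,a in {'sq':(250,295,170,212),'jar':(258,302,245,288)}.items():
    b=sel(*a,.068,.11); print(n,len(b),b[:,:2].min(0),b[:,:2].max(0),b[:,2].max())
from scipy.spatial.transform import Rotation as R
q=env.get_state()['orientation']; print(R.from_quat(np.r_[q[1:],q[0]]).as_matrix())
```

```text
(297, 122) [ 0.6668 -0.0477  0.0046]
(252, 108) [0.6906 0.0224 0.0057]
(250, 135) [0.6472 0.026  0.0058]
(292, 140) [ 0.6326 -0.0388  0.0255]
(240, 117) [0.6668 0.0387 0.0363]
(272, 123) [ 0.6527 -0.0094  0.0488]
(270, 186) [ 0.5501 -0.0064  0.1026]
(280, 266) [ 0.4437 -0.0177  0.082 ]
(223, 200) [0.5463 0.0691 0.0019]
(319, 200) [ 0.542  -0.0781  0.0123]
(226, 300) [0.3939 0.0654 0.0007]
(270, 150) [ 0.6229 -0.0048  0.0046]
(260, 230) [0.4985 0.0124 0.006 ]
body top 1282 [ 0.6571 -0.0094  0.0461]
((660.8705444335938, 1.7048454284667969), (93.52472686767578, 41.17387771606445), 76.26658630371094) [[629.7706 -38.8332]
 [669.7673 -48.6081]
 [691.9705  42.2429]
 [651.9738  52.0177]]
((660.9956665039062, 2.2823028564453125), (94.73176574707031, 41.178070068359375), 76.34112548828125) [[629.8039 -38.8821]
 [669.8174 -48.6059]
 [692.1874  43.4467]
 [652.1739  53.1705]]
sq 798 [ 0.5316 -0.0264] [0.5736 0.0142] 0.10591071132926644
jar 925 [ 0.421  -0.0394] [0.4668 0.0055] 0.08496932629649157
[[-0.0002  0.2723 -0.9622]
 [ 0.0016 -0.9622 -0.2723]
 [-1.     -0.0016 -0.0002]]
```

View pics/crop0.png

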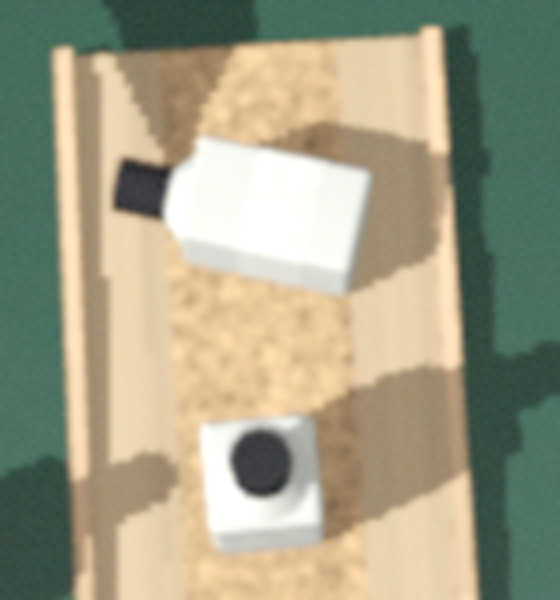

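The crop confirms the choice: a white body with the black cap on the left (crop (140,187), top px (240,117)), lying at the far place about 14° askew. Plan: pinch only the last few mm of the cap so it can pivot, lift so the foot swings down, centre it and set it down.

Emit:
servo_tool(
  increments=[
    {"offset": [0,-2.8,-4.1],"yaw": -4},
    {"offset": [0,-5.5,-8.3],"yaw": -8},
    {"offset": [0,-8.3,-12.4],"yaw": -12},
    {"offset": [0,-11,-16.5],"yaw": -16},
    {"offset": [0,-13.8,-20.7],"yaw": -20},
    {"offset": [0,-16.6,-24.8],"yaw": -24},
    {"offset": [0,-19.3,-29],"yaw": -28},
    {"offset": [0,-22.1,-33.1],"yaw": -30},
  ],
  claw=1,
  force=20,
)

```text
clock: 0.9
tcp_pos: [0.4158, -0.2487, 0.1953]
orientation: [-0.276, -0.651, -0.276, 0.651]
wrist_force: [0.9, -1.2, 0.5]
finger_gap: 0.0852
```

```bash
cat >> h.py <<'E'
from scipy.spatial.transform import Rotation as R
def rel(goal,ydir_deg=None):
    s=env.get_state(); q=s['orientation']; M=R.from_quat(np.r_[q[1:],q[0]]).as_matrix()
    print('t',s['clock'],'tcp',s['tcp_pos'],'yang',np.degrees(np.arctan2(M[1,1],M[0,1])),'tilt',M[2,0],'j',s['joint_pos'],'F',s['wrist_force'],'gap',s['finger_gap'])
    if goal is not None: print('offset cm',100*M.T@(np.array(goal)-s['tcp_pos']))
    if ydir_deg is not None: print('yaw', -((ydir_deg-np.degrees(np.arctan2(M[1,1],M[0,1]))+90)%180-90))
E
python3 -c "
from h import *
rel([.6735,.053,.13],-13.6)"
```

```text
t 0.9 tcp [ 0.4158 -0.2487  0.1953] yang -44.08224992395313 tilt -0.9999999958689514 j [-0.7049  0.1382 -0.1791  1.2535 -0.0001  1.6353] F [ 0.9173 -1.2145  0.494 ] gap 0.08524443878190135
offset cm [  6.5288  -2.4725 -39.6019]
yaw -30.482249923953134
```

Emit:
servo_tool(
  increments=[
    {"offset": [0,-0.3,-4.9],"yaw": -4},
    {"offset": [0,-0.6,-9.8],"yaw": -8},
    {"offset": [0,-0.9,-14.7],"yaw": -12},
    {"offset": [0,-1.2,-19.6],"yaw": -16},
    {"offset": [0,-1.5,-24.5],"yaw": -20},
    {"offset": [0.5,-1.8,-29.4],"yaw": -24},
    {"offset": [1.5,-2.1,-34.3],"yaw": -28},
    {"offset": [3,-2.5,-39.1],"yaw": -30.5},
  ],
)

```text
clock: 1.7
tcp_pos: [0.6708, 0.0486, 0.1656]
orientation: [0.438, 0.556, 0.437, -0.555]
wrist_force: [0.9, -0.5, -0.3]
finger_gap: 0.0857
```

Emit:
servo_tool(
  increments=[
    {"offset": [0,0,-0.5],"yaw": 0},
    {"offset": [0,0,-0.5],"yaw": 0},
    {"offset": [0,0,-0.5],"yaw": 0},
    {"offset": [0,0,-0.5],"yaw": 0},
    {"offset": [0,0,-0.5],"yaw": 0},
    {"offset": [0,0,-0.5],"yaw": 0},
    {"offset": [0,0,-0.5],"yaw": 0},
    {"offset": [0,0,-0.5],"yaw": 0},
  ],
)

```text
clock: 2.5
tcp_pos: [0.6704, 0.0513, 0.166]
orientation: [0.437, 0.556, 0.437, -0.556]
wrist_force: [-0.2, 0.3, -0.1]
finger_gap: 0.0855
```

Run:
```python
from h import *
rel([.6735,.053,.13],-13.6)
snap('wrist','w1')
P=pts('w1'); s=P.reshape(-1,3); 
b=s[(s[:,2]>.028)&(s[:,2]<.06)&(s[:,0]>.6)&(s[:,0]<.72)&(abs(s[:,1])<.066)]
print(len(b)); 
if len(b)>10: rc=cv2.minAreaRect(b[:,:2].astype(np.float32)*1000); print(rc,cv2.boxPoints(rc))
```

```text
t 2.5 tcp [0.6704 0.0513 0.166 ] yang -13.729695818125322 tilt -0.9999998775012391 j [-0.0429  0.5167  0.2812  1.3347 -0.0001  1.7675] F [-0.179   0.2965 -0.0802] gap 0.0854507668625225
offset cm [ 3.5995  0.2614 -0.2415]
yaw -0.12969581812532738
3510
((662.2758178710938, 2.0108261108398438), (94.87230682373047, 40.205108642578125), 76.499267578125) [[631.6544 -39.4214]
 [670.7485 -48.8076]
 [692.8972  43.4431]
 [653.8031  52.8293]]
```

View pics/w1.png

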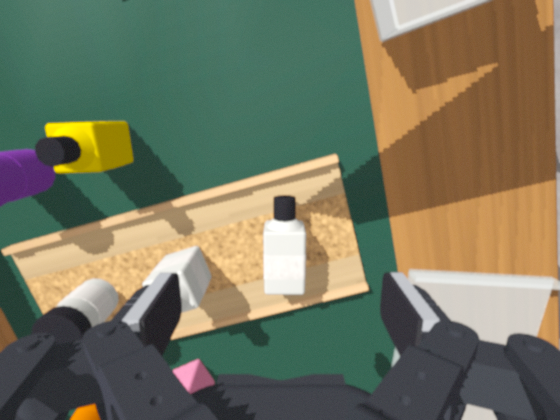

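Emit:
servo_tool(
  increments=[
    {"offset": [2,0.15,-0.1],"yaw": 0},
    {"offset": [4.5,0.25,-0.2],"yaw": 0},
    {"offset": [7,0.35,-0.25],"yaw": 0},
    {"offset": [9.5,0.35,-0.25],"yaw": 0},
    {"offset": [12,0.35,-0.25],"yaw": 0},
    {"offset": [13.5,0.35,-0.25],"yaw": 0},
    {"offset": [14.5,0.35,-0.25],"yaw": 0},
    {"offset": [15,0.35,-0.25],"yaw": 0},
  ],
)

```text
clock: 3.35
tcp_pos: [0.6739, 0.0533, 0.0146]
orientation: [-0.437, -0.556, -0.437, 0.556]
wrist_force: [1.2, -0.2, -0.4]
finger_gap: 0.0854
```

Emit:
servo_tool(
  increments=[
    {"offset": [0,0,0],"yaw": 0},
    {"offset": [0,0,0],"yaw": 0},
    {"offset": [0,0,0],"yaw": 0},
    {"offset": [0,0,0],"yaw": 0},
    {"offset": [0,0,0],"yaw": 0},
    {"offset": [0,0,0],"yaw": 0},
    {"offset": [0,0,0],"yaw": 0},
    {"offset": [0,0,0],"yaw": 0},
  ],
  claw=0,
  force=20,
)

```text
clock: 4.15
tcp_pos: [0.6744, 0.0532, 0.0157]
orientation: [-0.437, -0.556, -0.437, 0.556]
wrist_force: [0.3, -0.0, -0.5]
finger_gap: -0.0002
```

Run:
```python
from h import *
rel([.6745,.053,.016],-13.6)
snap('wrist','w2')
```

```text
t 4.15 tcp [0.6744 0.0532 0.0157] yang -13.699844643694991 tilt -0.9999999978087215 j [-0.0397  0.6033  0.0496  1.0171 -0.0001  1.7702] F [ 0.2532 -0.0154 -0.4682] gap -0.00017393140683642045
offset cm [-0.0347  0.0169  0.0199]
yaw -0.09984464369499335
```

View pics/w2.png

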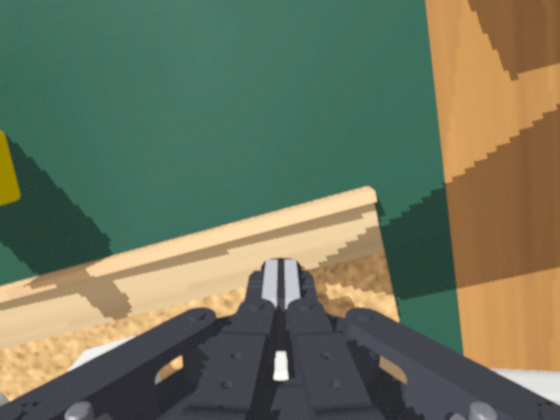

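The gap reads 0, so the pinch missed the cap or squeezed it out. I'll look from the top.

Run:
```python
from h import *
snap('top','t2');snap('side','s2')
a=cv2.imread('pics/t2.png')[70:220,205:345];b=cv2.imread('pics/s2.png')[130:280,270:430]
cv2.imwrite('pics/c2.png',np.hstack([cv2.resize(a,(400,428)),cv2.resize(b,(400,428))]))
```

```text
(no output)
```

View pics/c2.png

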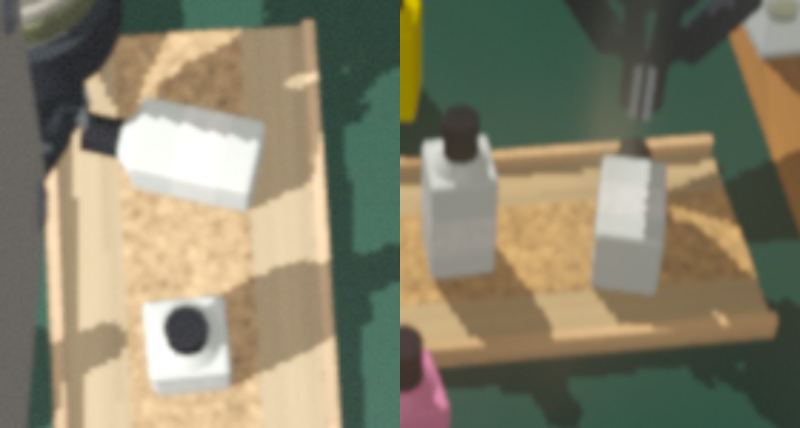

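Run:
```python
from h import *
for f in ('t2','top0'):
    P=pts(f); r=np.load(f'pics/{f}.npz')['r'].astype(int)
    m=(P[...,2]>.036)&(P[...,2]<.056)&(P[...,0]>.61)&(P[...,0]<.72)&(P[...,1]<.02)&(P[...,1]>-.08)&(r.min(-1)>120)
    b=P[m]; rc=cv2.minAreaRect(b[:,:2].astype(np.float32)*1000); print(f,len(b),rc,cv2.boxPoints(rc).round(1).tolist())
P=pts('s2')
m=(P[...,0]>.6)&(P[...,0]<.72)&(P[...,1]<-.03)&(P[...,1]>-.07)&(P[...,2]>.015)&(P[...,2]<.06)
b=P[m];print(np.percentile(b,[2,50,98],axis=0))
P=pts('side0') if 0 else None
```

```text
t2 1197 ((657.8842163085938, -10.948463439941406), (67.50599670410156, 40.58641815185547), 76.55056762695312) [[630.2999877929688, -39.099998474121094], [669.7999877929688, -48.5], [685.5, 17.200000762939453], [646.0, 26.600000381469727]]
top0 1199 ((657.8228149414062, -10.798324584960938), (67.76850128173828, 41.190792083740234), 76.57527923583984) [[629.9000244140625, -39.0], [670.0, -48.5], [685.7000122070312, 17.399999618530273], [645.7000122070312, 26.899999618530273]]
[[ 0.6341 -0.0498  0.016 ]
 [ 0.6538 -0.0436  0.0388]
 [ 0.6723 -0.0308  0.0486]]
```

Run:
```python
from h import *
P=pts('s2'); im=cv2.imread('pics/s2.png')
cv2.imwrite('pics/c3.png',cv2.resize(im[130:230,320:420],None,fx=6,fy=6,interpolation=cv2.INTER_NEAREST))
for v in range(150,192,3): print(v,[P[v,u].round(3).tolist() for u in (363,366,369,372)])
```

```text
150 [[0.665, 0.041, 0.097], [0.669, 0.041, 0.097], [0.677, 0.05, 0.09], [0.678, 0.039, 0.098]]
153 [[0.667, 0.046, 0.087], [0.67, 0.042, 0.09], [0.676, 0.044, 0.089], [0.679, 0.039, 0.092]]
156 [[0.668, 0.049, 0.08], [0.671, 0.041, 0.085], [0.675, 0.041, 0.086], [0.681, 0.043, 0.084]]
159 [[0.668, 0.044, 0.077], [0.672, 0.042, 0.079], [0.676, 0.041, 0.079], [0.682, 0.044, 0.076]]
162 [[0.668, 0.043, 0.072], [0.672, 0.041, 0.074], [0.677, 0.04, 0.074], [0.683, 0.044, 0.071]]
165 [[0.668, 0.041, 0.068], [0.673, 0.043, 0.066], [0.678, 0.041, 0.068], [0.683, 0.042, 0.066]]
168 [[0.67, 0.044, 0.06], [0.674, 0.042, 0.061], [0.678, 0.04, 0.062], [0.685, 0.045, 0.058]]
171 [[0.689, 0.106, 0.002], [0.675, 0.041, 0.056], [0.679, 0.041, 0.055], [0.705, 0.107, -0.0]]
174 [[0.687, 0.097, 0.003], [0.693, 0.099, 0.0], [0.697, 0.096, 0.003], [0.703, 0.097, 0.002]]
177 [[0.686, 0.091, 0.001], [0.691, 0.09, 0.001], [0.696, 0.091, 0.0], [0.701, 0.088, 0.003]]
180 [[0.671, 0.039, 0.038], [0.677, 0.042, 0.036], [0.682, 0.043, 0.035], [0.694, 0.065, 0.016]]
183 [[0.67, 0.033, 0.037], [0.676, 0.035, 0.036], [0.682, 0.039, 0.032], [0.695, 0.065, 0.009]]
186 [[0.666, 0.016, 0.046], [0.67, 0.013, 0.048], [0.675, 0.014, 0.047], [0.694, 0.058, 0.009]]
189 [[0.665, 0.009, 0.046], [0.669, 0.007, 0.048], [0.674, 0.008, 0.047], [0.679, 0.008, 0.046]]
```

View pics/c3.png

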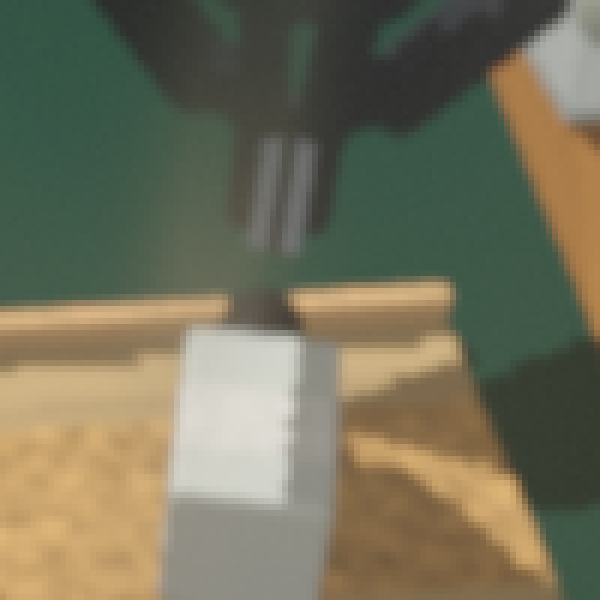

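The side view shows shut fingertips ending at z≈0.053 (crop (275,250)), while the reported TCP is at 0.016. The real tips are therefore about 37 mm higher than reported and closed above the cap (top at z≈0.037). The bottle hasn't moved. I'll open, lower partway and check again.

Emit:
servo_tool(
  increments=[
    {"offset": [0,0,0],"yaw": 0},
    {"offset": [0,0,0],"yaw": 0},
    {"offset": [0,0,0],"yaw": 0},
    {"offset": [0,0,0],"yaw": 0},
    {"offset": [0.7,0,0],"yaw": 0},
    {"offset": [1.4,0,0],"yaw": 0},
    {"offset": [2,0,0],"yaw": 0},
    {"offset": [2,0,0],"yaw": 0},
  ],
  claw=0.6,
)

```text
clock: 5.1
tcp_pos: [0.6731, 0.0533, -0.0062]
orientation: [-0.436, -0.555, -0.437, 0.557]
wrist_force: [-0.0, -0.6, -0.2]
finger_gap: 0.0513
```

Run:
```python
from h import *
rel([.6745,.053,-.020],-13.6)
snap('side','s3')
P=pts('s3'); im=cv2.imread('pics/s3.png')
cv2.imwrite('pics/c4.png',cv2.resize(im[130:230,320:420],None,fx=6,fy=6,interpolation=cv2.INTER_NEAREST))
m=(P[...,1]>.03)&(P[...,1]<.07)&(P[...,0]>.62)&(P[...,0]<.74)&(P[...,2]<.12)&(P[...,2]>.03)
for lo,hi in((.62,.655),(.69,.74)):
    b=P[m&(P[...,0]>lo)&(P[...,0]<hi)]; print(len(b),np.sort(b[:,2])[:12])
```

```text
t 5.1 tcp [ 0.6731  0.0533 -0.0062] yang -13.701356382171092 tilt -0.9999960314837902 j [-0.0397  0.6216  0.0242  0.9762 -0.0001  1.7702] F [-0.0283 -0.6222 -0.2488] gap 0.05125007583922583
offset cm [ 1.3843  0.1468 -0.0081]
yaw -0.10135638217109033
552 [0.0345 0.0351 0.0369 0.0384 0.0388 0.0391 0.0394 0.0399 0.0402 0.0408
 0.0413 0.0415]
464 [0.0346 0.0353 0.0364 0.0367 0.0369 0.0379 0.038  0.0405 0.0405 0.0409
 0.041  0.0413]
```

View pics/c4.png

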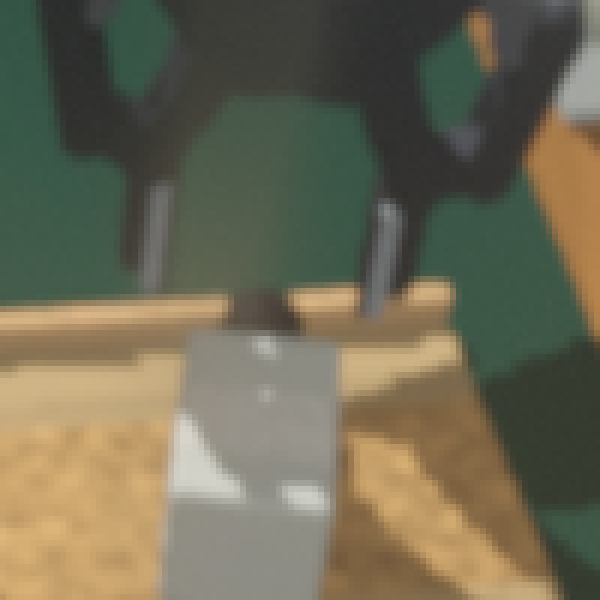

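Tips are at about z=0.037 with the TCP at -0.006, straddling the cap at crop (265,310). I'll go 2 cm lower and pinch.

Emit:
servo_tool(
  increments=[
    {"offset": [0.6,0.1,0],"yaw": 0},
    {"offset": [1.2,0.1,0],"yaw": 0},
    {"offset": [1.8,0.1,0],"yaw": 0},
    {"offset": [2,0.1,0],"yaw": 0},
    {"offset": [2,0.1,0],"yaw": 0},
    {"offset": [2,0.1,0],"yaw": 0},
    {"offset": [2,0.1,0],"yaw": 0},
    {"offset": [2,0.1,0],"yaw": 0},
  ],
)

```text
clock: 5.95
tcp_pos: [0.6755, 0.053, -0.0242]
orientation: [0.437, 0.556, 0.437, -0.556]
wrist_force: [-0.0, 0.8, -0.9]
finger_gap: 0.0516
```

Emit:
servo_tool(
  increments=[
    {"offset": [0,0,0],"yaw": 0},
    {"offset": [0,0,0],"yaw": 0},
    {"offset": [0,0,0],"yaw": 0},
    {"offset": [0,0,0],"yaw": 0},
    {"offset": [0,0,0],"yaw": 0},
    {"offset": [0,0,0],"yaw": 0},
    {"offset": [0,0,0],"yaw": 0},
    {"offset": [0,0,0],"yaw": 0},
  ],
  claw=0,
  force=20,
)

```text
clock: 6.75
tcp_pos: [0.6749, 0.0537, -0.0229]
orientation: [0.437, 0.556, 0.437, -0.556]
wrist_force: [-3.3, 2.2, 8.2]
finger_gap: 0.0207
```

Run:
```python
from h import *
rel([.6745,.053,-.020],-13.6)
```

```text
t 6.75 tcp [ 0.6749  0.0537 -0.0229] yang -13.671214585909846 tilt -0.9999996946952291 j [-0.0395  0.6376  0.0079  0.9412  0.0008  1.7699] F [-3.3449  2.1685  8.2159] gap 0.0207276077672561
offset cm [-0.2878 -0.0267  0.0746]
yaw -0.07121458590984275
```

Gap is 20.7 mm, so the cap is gripped. I'll lift gently and look.

Emit:
servo_tool(
  increments=[
    {"offset": [-0.5,0,0],"yaw": 0},
    {"offset": [-1,0,0],"yaw": 0},
    {"offset": [-1.5,0,0],"yaw": 0},
    {"offset": [-2.2,0,0],"yaw": 0},
    {"offset": [-2.9,0,0],"yaw": 0},
    {"offset": [-3.6,0,0],"yaw": 0},
    {"offset": [-4,0,0],"yaw": 0},
    {"offset": [-4,0,0],"yaw": 0},
  ],
)

```text
clock: 7.55
tcp_pos: [0.6761, 0.053, 0.0167]
orientation: [0.437, 0.556, 0.436, -0.556]
wrist_force: [-0.1, -0.6, -1.0]
finger_gap: 0.0202
```

Run:
```python
from h import *
rel(None)
snap('side','s4')
im=cv2.imread('pics/s4.png')
cv2.imwrite('pics/c5.png',cv2.resize(im[100:250,280:430],None,fx=4,fy=4,interpolation=cv2.INTER_CUBIC))
```

```text
t 7.55 tcp [0.6761 0.053  0.0167] yang -13.69974617666717 tilt -0.9999985855656249 j [-0.04    0.6041  0.0538  1.0188 -0.0001  1.7699] F [-0.1392 -0.622  -0.979 ] gap 0.02024930633749901
```

View pics/c5.png

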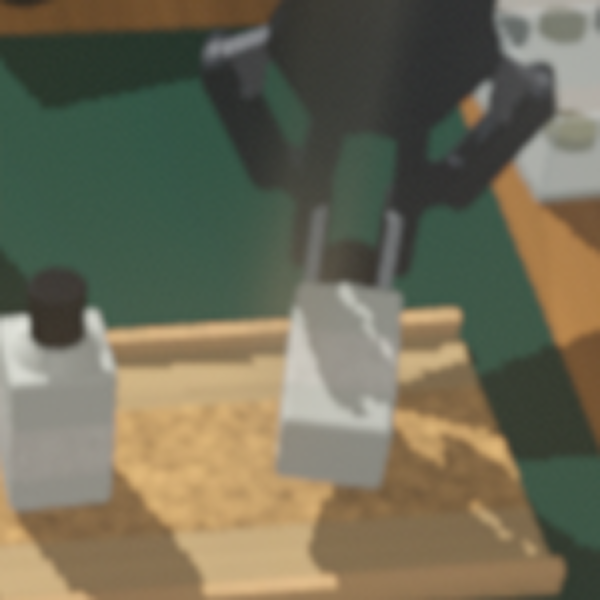

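```bash
cat >> h.py <<'E'
def colprof(f,u,v0,v1,st):
    P=pts(f)
    for v in range(v0,v1,st): print((u,v),P[v,u].round(3).tolist())
E
python3 -c "
from h import *
colprof('s4',364,156,226,4)"
```

```text
(364, 156) [0.698, 0.148, 0.002]
(364, 160) [0.67, 0.046, 0.074]
(364, 164) [0.668, 0.037, 0.073]
(364, 168) [0.667, 0.029, 0.071]
(364, 172) [0.663, 0.012, 0.078]
(364, 176) [0.661, 0.002, 0.079]
(364, 180) [0.66, -0.004, 0.075]
(364, 184) [0.659, -0.011, 0.074]
(364, 188) [0.658, -0.018, 0.073]
(364, 192) [0.657, -0.024, 0.07]
(364, 196) [0.656, -0.031, 0.068]
(364, 200) [0.655, -0.037, 0.065]
(364, 204) [0.654, -0.044, 0.064]
(364, 208) [0.654, -0.047, 0.06]
(364, 212) [0.656, -0.043, 0.047]
(364, 216) [0.658, -0.042, 0.038]
(364, 220) [0.659, -0.04, 0.027]
(364, 224) [0.664, -0.029, 0.008]
```

The top face now slopes about 18° with the foot down, so it pivots but friction holds it. Fast up-and-down jerks should work it further round.

Emit:
servo_tool(
  increments=[
    {"offset": [-5,0,0],"yaw": 0},
    {"offset": [-10,0,0],"yaw": 0},
    {"offset": [-5.5,0,0],"yaw": 0},
    {"offset": [-10.5,0,0],"yaw": 0},
    {"offset": [-6,0,0],"yaw": 0},
    {"offset": [-11,0,0],"yaw": 0},
    {"offset": [-11,0,0],"yaw": 0},
    {"offset": [-11,0,0],"yaw": 0},
  ],
)

```text
clock: 8.4
tcp_pos: [0.6755, 0.053, 0.126]
orientation: [0.437, 0.556, 0.437, -0.556]
wrist_force: [0.4, -0.1, -1.4]
finger_gap: 0.0206
```

Run:
```python
from h import *
rel(None)
snap('side','s5')
im=cv2.imread('pics/s5.png')
cv2.imwrite('pics/c6.png',cv2.resize(im[50:200,280:430],None,fx=4,fy=4,interpolation=cv2.INTER_CUBIC))
colprof('s5',364,100,226,6)
```

```text
t 8.4 tcp [0.6755 0.053  0.126 ] yang -13.699878081334953 tilt -0.9999995852713932 j [-0.04    0.5389  0.2197  1.2507 -0.0001  1.7699] F [ 0.3571 -0.1337 -1.3723] gap 0.020567071856485267
(364, 100) [0.658, 0.049, 0.18]
(364, 106) [0.658, 0.046, 0.172]
(364, 112) [0.726, 0.293, 0.001]
(364, 118) [0.721, 0.268, 0.003]
(364, 124) [0.657, 0.028, 0.154]
(364, 130) [0.655, 0.016, 0.152]
(364, 136) [0.655, 0.014, 0.143]
(364, 142) [0.655, 0.009, 0.136]
(364, 148) [0.656, 0.005, 0.128]
(364, 154) [0.656, 0.002, 0.12]
(364, 160) [0.657, -0.0, 0.11]
(364, 166) [0.656, -0.007, 0.105]
(364, 172) [0.69, 0.104, 0.002]
(364, 178) [0.686, 0.085, 0.004]
(364, 184) [0.682, 0.065, 0.008]
(364, 190) [0.679, 0.051, 0.006]
(364, 196) [0.676, 0.036, 0.007]
(364, 202) [0.674, 0.022, 0.006]
(364, 208) [0.671, 0.007, 0.007]
(364, 214) [0.668, -0.005, 0.006]
(364, 220) [0.665, -0.021, 0.008]
```

View pics/c6.png

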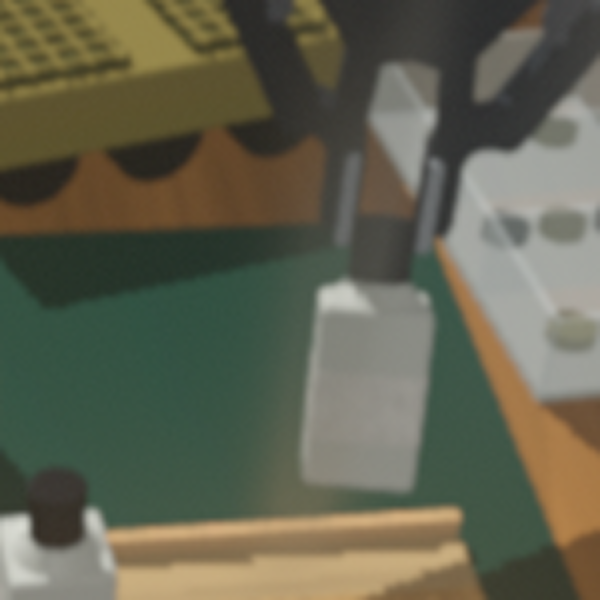

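The bottle now hangs about 26° off vertical, cap up (body from crop (370,290) to (360,490)). More jerks.

Emit:
servo_tool(
  increments=[
    {"offset": [4.5,0,0],"yaw": 0},
    {"offset": [-0.5,0,0],"yaw": 0},
    {"offset": [4.5,0,0],"yaw": 0},
    {"offset": [-0.5,0,0],"yaw": 0},
    {"offset": [4.5,0,0],"yaw": 0},
    {"offset": [-0.5,0,0],"yaw": 0},
    {"offset": [0,0,0],"yaw": 0},
    {"offset": [0,0,0],"yaw": 0},
  ],
)

```text
clock: 9.25
tcp_pos: [0.6753, 0.053, 0.125]
orientation: [-0.437, -0.556, -0.437, 0.556]
wrist_force: [0.9, -0.2, 0.1]
finger_gap: 0.0205
```

Run:
```python
from h import *
rel(None)
snap('side','s6')
im=cv2.imread('pics/s6.png')
cv2.imwrite('pics/c7.png',cv2.resize(im[50:200,280:430],None,fx=4,fy=4,interpolation=cv2.INTER_CUBIC))
colprof('s6',368,94,180,4)
```

```text
t 9.25 tcp [0.6753 0.053  0.125 ] yang -13.701856581027686 tilt -0.9999999351443836 j [-0.04    0.5401  0.2192  1.2502 -0.0001  1.7699] F [ 0.8691 -0.1545  0.0742] gap 0.020496632867079072
(368, 94) [0.661, 0.045, 0.192]
(368, 98) [0.662, 0.044, 0.186]
(368, 102) [0.662, 0.044, 0.18]
(368, 106) [0.663, 0.044, 0.173]
(368, 110) [0.663, 0.041, 0.168]
(368, 114) [0.663, 0.037, 0.164]
(368, 118) [0.663, 0.035, 0.158]
(368, 122) [0.662, 0.028, 0.157]
(368, 126) [0.661, 0.022, 0.154]
(368, 130) [0.66, 0.016, 0.152]
(368, 134) [0.661, 0.014, 0.146]
(368, 138) [0.661, 0.012, 0.141]
(368, 142) [0.661, 0.008, 0.136]
(368, 146) [0.662, 0.007, 0.13]
(368, 150) [0.661, 0.003, 0.126]
(368, 154) [0.662, 0.002, 0.119]
(368, 158) [0.662, -0.001, 0.115]
(368, 162) [0.662, -0.002, 0.108]
(368, 166) [0.663, -0.004, 0.102]
(368, 170) [0.663, -0.006, 0.096]
(368, 174) [0.696, 0.099, 0.001]
(368, 178) [0.694, 0.088, 0.001]
```

View pics/c7.png

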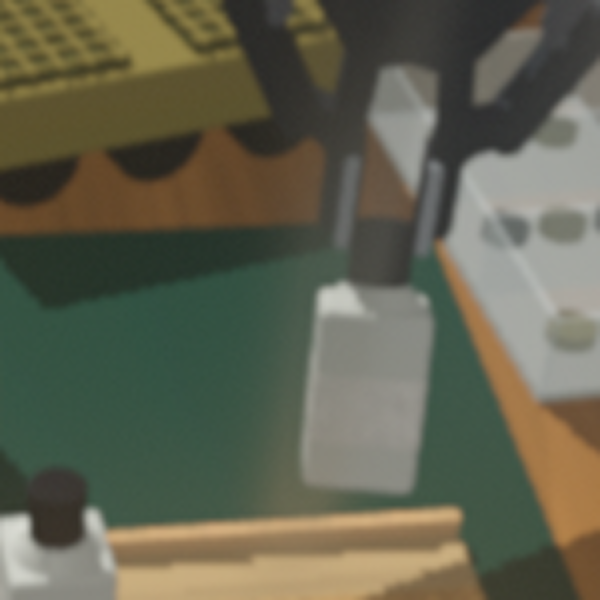

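About 21° now. A sharp start toward the foot side followed by a slow stop should make the foot lag the right way.

Emit:
servo_tool(
  increments=[
    {"offset": [0,0,5],"yaw": 0},
    {"offset": [0,0,7.5],"yaw": 0},
    {"offset": [0,0,8.5],"yaw": 0},
    {"offset": [0,0,9],"yaw": 0},
    {"offset": [0,0,9],"yaw": 0},
    {"offset": [0,0,8.8],"yaw": 0},
    {"offset": [0,0,8.4],"yaw": 0},
    {"offset": [0,0,8],"yaw": 0},
  ],
)

```text
clock: 10.1
tcp_pos: [0.6567, -0.0234, 0.1256]
orientation: [0.437, 0.556, 0.437, -0.556]
wrist_force: [-0.1, 0.2, -0.9]
finger_gap: 0.0204
```

Run:
```python
from h import *
rel(None)
snap('side','s7')
im=cv2.imread('pics/s7.png')
cv2.imwrite('pics/c8.png',cv2.resize(im[50:250,250:450],None,fx=3,fy=3,interpolation=cv2.INTER_CUBIC))
colprof('s7',362,94,214,5)
```

```text
t 10.1 tcp [ 0.6567 -0.0234  0.1256] yang -13.625361231149622 tilt -0.9999999887270916 j [-0.1577  0.4988  0.1532  1.2251  0.0001  1.6509] F [-0.0964  0.1914 -0.9444] gap 0.020360140543557743
(362, 94) [0.638, -0.01, 0.225]
(362, 99) [0.634, -0.031, 0.231]
(362, 104) [nan, nan, nan]
(362, 109) [0.636, -0.03, 0.216]
(362, 114) [0.636, -0.032, 0.21]
(362, 119) [0.637, -0.031, 0.201]
(362, 124) [0.639, -0.026, 0.191]
(362, 129) [0.64, -0.027, 0.183]
(362, 134) [0.639, -0.033, 0.18]
(362, 139) [0.641, -0.032, 0.171]
(362, 144) [0.702, 0.186, 0.001]
(362, 149) [0.699, 0.169, 0.002]
(362, 154) [0.641, -0.042, 0.154]
(362, 159) [0.64, -0.048, 0.15]
(362, 164) [0.638, -0.057, 0.149]
(362, 169) [0.639, -0.06, 0.143]
(362, 174) [0.639, -0.062, 0.136]
(362, 179) [0.639, -0.066, 0.131]
(362, 184) [0.639, -0.068, 0.124]
(362, 189) [0.639, -0.071, 0.118]
(362, 194) [0.64, -0.074, 0.111]
(362, 199) [0.641, -0.075, 0.103]
(362, 204) [0.641, -0.077, 0.096]
(362, 209) [0.667, 0.005, 0.007]
```

View pics/c8.png

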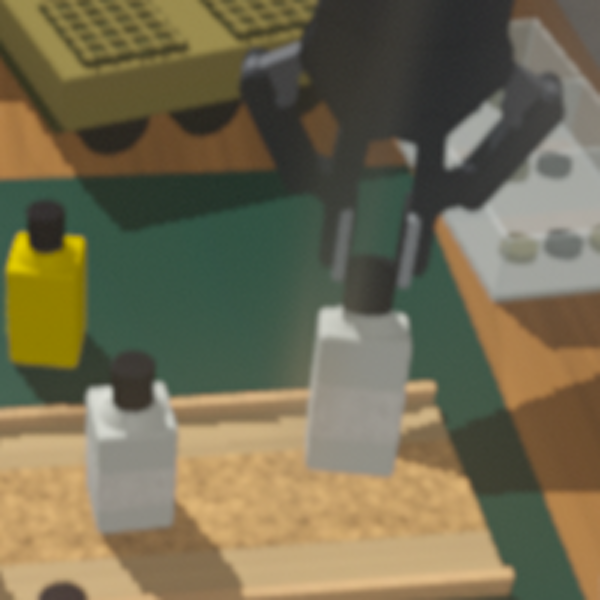

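Still about 20°. At that angle, dragging the foot on the floor toward -y should turn it upright, since the foot corner is nearly under the pinch. I'll move back to +y with a sharp stop, then lower to contact.

Emit:
servo_tool(
  increments=[
    {"offset": [0,0,-0.3],"yaw": 0},
    {"offset": [0,0,-1],"yaw": 0},
    {"offset": [0.5,0,-2],"yaw": 0},
    {"offset": [1.2,0,-3.6],"yaw": 0},
    {"offset": [2.2,0,-5.4],"yaw": 0},
    {"offset": [3.6,0,-7.2],"yaw": 0},
    {"offset": [4.8,0,-7.2],"yaw": 0},
    {"offset": [5.8,0,-7.2],"yaw": 0},
  ],
)

```text
clock: 10.95
tcp_pos: [0.6726, 0.0466, 0.0654]
orientation: [-0.437, -0.555, -0.438, 0.556]
wrist_force: [0.4, -0.3, -1.0]
finger_gap: 0.0207
```

Run:
```python
from h import *
rel([.673,.046,.050])
snap('side','s8')
im=cv2.imread('pics/s8.png')
cv2.imwrite('pics/c9.png',cv2.resize(im[80:250,280:450],None,fx=3,fy=3,interpolation=cv2.INTER_CUBIC))
colprof('s8',364,134,234,5)
```

```text
t 10.95 tcp [0.6726 0.0466 0.0654] yang -13.592634823679514 tilt -0.9999973722225995 j [-0.0496  0.5658  0.1134  1.1206 -0.0004  1.7585] F [ 0.3957 -0.2511 -0.995 ] gap 0.02065272231747216
offset cm [1.5385 0.0518 0.0475]
(364, 134) [0.662, 0.037, 0.129]
(364, 139) [0.709, 0.202, 0.0]
(364, 144) [0.662, 0.03, 0.116]
(364, 149) [0.662, 0.028, 0.109]
(364, 154) [0.663, 0.025, 0.102]
(364, 159) [0.662, 0.021, 0.096]
(364, 164) [0.661, 0.011, 0.094]
(364, 169) [0.661, 0.009, 0.086]
(364, 174) [0.662, 0.006, 0.079]
(364, 179) [0.662, 0.003, 0.072]
(364, 184) [0.662, -0.0, 0.065]
(364, 189) [0.663, -0.002, 0.056]
(364, 194) [0.663, -0.005, 0.048]
(364, 199) [0.664, -0.008, 0.041]
(364, 204) [0.664, -0.01, 0.032]
(364, 209) [0.67, 0.006, 0.006]
(364, 214) [0.669, -0.004, 0.005]
(364, 219) [0.666, -0.019, 0.009]
(364, 224) [0.663, -0.03, 0.009]
(364, 229) [0.662, -0.039, 0.007]
```

View pics/c9.png

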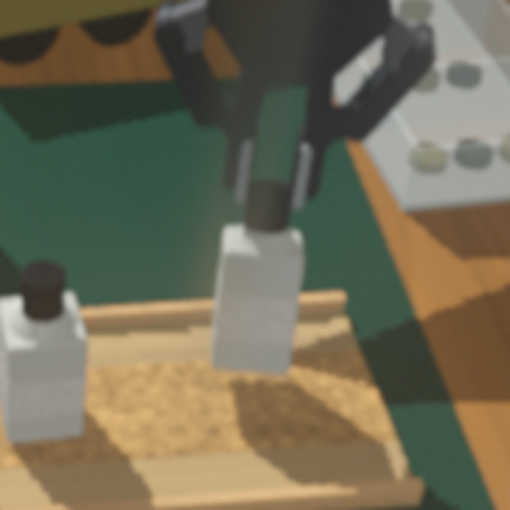

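Emit:
servo_tool(
  increments=[
    {"offset": [1.0,0,0],"yaw": 0},
    {"offset": [1.5,0,0],"yaw": 0},
    {"offset": [1.7,0,0.3],"yaw": 0},
    {"offset": [1.75,0,1],"yaw": 0},
    {"offset": [1.75,0,1.7],"yaw": 0},
    {"offset": [1.75,0,2.4],"yaw": 0},
    {"offset": [1.75,0,3.1],"yaw": 0},
    {"offset": [1.75,0,3.4],"yaw": 0},
  ],
)

```text
clock: 11.8
tcp_pos: [0.6654, 0.011, 0.0503]
orientation: [-0.437, -0.556, -0.436, 0.556]
wrist_force: [0.2, 0.5, 1.2]
finger_gap: 0.0007
```

Run:
```python
from h import *
rel([.663,.013,.050])
snap('side','s9')
im=cv2.imread('pics/s9.png')
cv2.imwrite('pics/c10.png',cv2.resize(im[80:250,280:450],None,fx=3,fy=3,interpolation=cv2.INTER_CUBIC))
colprof('s9',364,134,234,5)
```

```text
t 11.8 tcp [0.6654 0.011  0.0503] yang -13.765028742885324 tilt -0.9999997371137666 j [-0.1037  0.557   0.0596  1.073  -0.0005  1.7074] F [0.1666 0.5199 1.1985] gap 0.0007137304483087538
offset cm [ 0.0336 -0.2845 -0.1358]
(364, 134) [0.65, -0.005, 0.16]
(364, 139) [0.652, 0.001, 0.147]
(364, 144) [0.654, 0.001, 0.138]
(364, 149) [0.654, -0.0, 0.13]
(364, 154) [0.657, 0.004, 0.118]
(364, 159) [0.658, 0.006, 0.107]
(364, 164) [0.658, 0.001, 0.102]
(364, 169) [0.655, -0.014, 0.105]
(364, 174) [0.654, -0.021, 0.102]
(364, 179) [0.655, -0.021, 0.092]
(364, 184) [0.656, -0.021, 0.082]
(364, 189) [0.656, -0.025, 0.076]
(364, 194) [0.656, -0.028, 0.069]
(364, 199) [0.659, -0.024, 0.056]
(364, 204) [0.66, -0.024, 0.046]
(364, 209) [0.662, -0.02, 0.031]
(364, 214) [0.664, -0.02, 0.02]
(364, 219) [0.666, -0.017, 0.006]
(364, 224) [0.664, -0.028, 0.006]
(364, 229) [0.662, -0.04, 0.008]
```

View pics/c10.png

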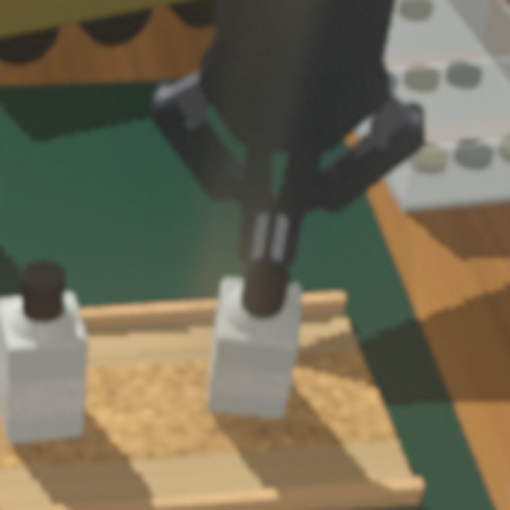

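The cap slipped out of the shut fingers, and the bottle is on its foot leaning slightly toward -y. I'll check whether it is moving.

Run:
```python
from h import *
snap('side','s10')
rel(None)
im=cv2.imread('pics/s10.png')
cv2.imwrite('pics/c11.png',cv2.resize(im[80:250,280:450],None,fx=3,fy=3,interpolation=cv2.INTER_CUBIC))
colprof('s10',364,159,224,5)
```

```text
t 11.9 tcp [0.6649 0.0113 0.0497] yang -13.766757238984985 tilt -0.9999994649973866 j [-0.1034  0.5577  0.0591  1.0732 -0.0004  1.7077] F [-0.6019  0.5946  0.6176] gap -3.311608760983171e-05
(364, 159) [0.658, 0.006, 0.108]
(364, 164) [0.658, 0.001, 0.102]
(364, 169) [0.655, -0.013, 0.104]
(364, 174) [0.654, -0.021, 0.101]
(364, 179) [0.655, -0.021, 0.092]
(364, 184) [0.656, -0.02, 0.082]
(364, 189) [0.656, -0.025, 0.077]
(364, 194) [0.657, -0.026, 0.068]
(364, 199) [0.658, -0.026, 0.057]
(364, 204) [0.661, -0.022, 0.044]
(364, 209) [0.662, -0.022, 0.033]
(364, 214) [0.665, -0.017, 0.018]
(364, 219) [0.666, -0.019, 0.008]
```

View pics/c11.png

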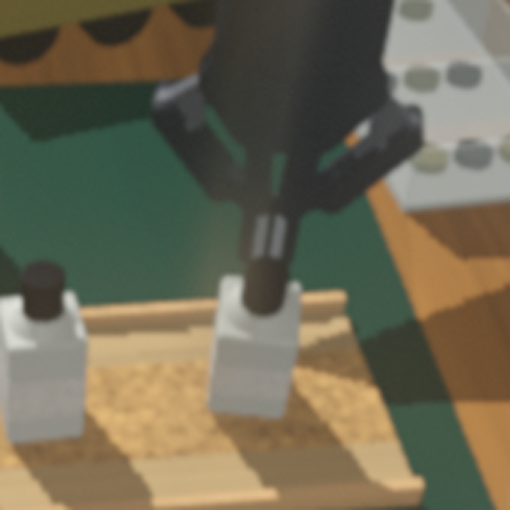

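It is static, leaning about 8° on the shut fingers. Its foot centre is about y=+0.003, on the strip middle. Backing off slowly in +y should let it settle upright.

Emit:
servo_tool(
  increments=[
    {"offset": [0,0,-0.2],"yaw": 0},
    {"offset": [0,0,-0.4],"yaw": 0},
    {"offset": [0,0,-0.7],"yaw": 0},
    {"offset": [0,0,-1.0],"yaw": 0},
    {"offset": [0,0,-1.4],"yaw": 0},
    {"offset": [0,0,-2],"yaw": 0},
    {"offset": [0,0,-3],"yaw": 0},
    {"offset": [0,0,-4],"yaw": 0},
  ],
)

```text
clock: 12.7
tcp_pos: [0.6751, 0.052, 0.0502]
orientation: [0.437, 0.556, 0.437, -0.556]
wrist_force: [-1.3, 0.2, 0.3]
finger_gap: 0.0003
```

Emit:
servo_tool(
  increments=[
    {"offset": [-2,0,-1],"yaw": 0},
    {"offset": [-5,0,-2],"yaw": 0},
    {"offset": [-9,0,-3],"yaw": 0},
    {"offset": [-12,0,-5],"yaw": 0},
    {"offset": [-12,0,-9],"yaw": 0},
    {"offset": [-12,0,-13],"yaw": 0},
    {"offset": [-12,0,-15],"yaw": 0},
    {"offset": [-12,0,-15],"yaw": 0},
  ],
)

```text
clock: 13.5
tcp_pos: [0.7103, 0.2012, 0.1695]
orientation: [0.438, 0.555, 0.438, -0.555]
wrist_force: [0.1, 0.3, 0.0]
finger_gap: 0.0003
```

Run:
```python
from h import *
rel(None)
snap('side','s11');snap('top','t11')
a=cv2.imread('pics/t11.png')[70:290,195:345];b=cv2.imread('pics/s11.png')[130:280,180:430]
cv2.imwrite('pics/c12.png',np.hstack([cv2.resize(a,(300,440)),cv2.resize(b,(500,440))]))
colprof('s11',358,155,224,5)
for f in('top0','t11'):
  P=pts(f)
  for n,(x0,x1,zl) in {'fallen':(.61,.71,.088),'sq':(.52,.59,.088),'jar':(.41,.48,.07)}.items():
    b=P[(P[...,0]>x0)&(P[...,0]<x1)&(abs(P[...,1])<.06)&(P[...,2]>zl)&(P[...,2]<.115)]
    print(f,n,len(b),b.mean(0) if len(b) else '')
P=pts('t11')
b=P[(P[...,0]>.61)&(P[...,0]<.71)&(abs(P[...,1])<.06)&(P[...,2]>.06)&(P[...,2]<.085)]
print('shoulder',len(b),cv2.minAreaRect(b[:,:2].astype(np.float32)*1000))
```

```text
t 13.5 tcp [0.7103 0.2012 0.1695] yang -13.43406082744955 tilt -0.9999997951511361 j [0.1671 0.6666 0.5445 1.4486 0.0006 1.9724] F [0.1379 0.3371 0.0467] gap 0.00029456148454055117
(358, 155) [0.688, 0.152, 0.002]
(358, 160) [0.686, 0.138, 0.001]
(358, 165) [0.683, 0.123, 0.002]
(358, 170) [0.657, 0.024, 0.072]
(358, 175) [0.653, 0.006, 0.078]
(358, 180) [0.651, -0.005, 0.077]
(358, 185) [0.65, -0.01, 0.072]
(358, 190) [0.651, -0.013, 0.064]
(358, 195) [0.652, -0.013, 0.054]
(358, 200) [0.653, -0.013, 0.044]
(358, 205) [0.655, -0.012, 0.032]
(358, 210) [0.655, -0.015, 0.025]
(358, 215) [0.657, -0.013, 0.012]
(358, 220) [0.656, -0.02, 0.008]
top0 fallen 0 
top0 sq 218 [ 0.5519 -0.006   0.1012]
top0 jar 925 [ 0.4443 -0.0168  0.0819]
t11 fallen 232 [0.662  0.0052 0.1001]
t11 sq 219 [ 0.5518 -0.006   0.1011]
t11 jar 925 [ 0.4443 -0.0167  0.0819]
shoulder 579 ((663.845458984375, 5.357250213623047), (40.504268646240234, 41.04536056518555), 76.36080932617188)
```

View pics/c12.png

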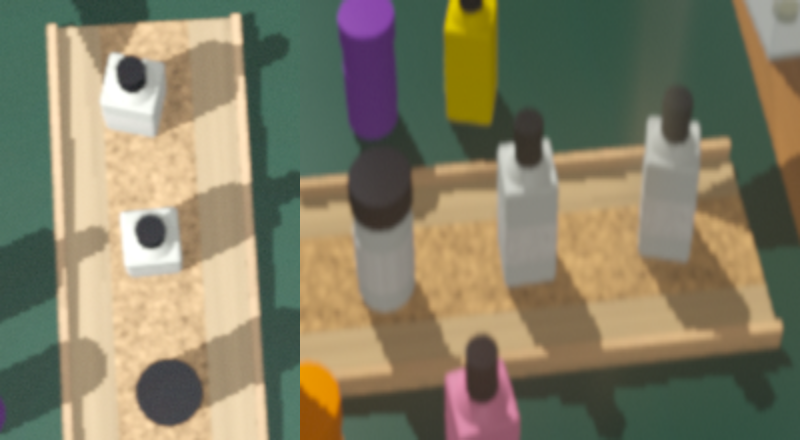

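The bottle stands upright at (0.663, 0.005), on the strip's middle line. Both neighbours are unmoved and the arm is clear, so I'm handing in.

```bash
python3 -c "
from h import *
print(env.hand_in())"
```

```text
the job is handed in; nothing more can be done
None
```

The tipped bottle is standing on its foot again, cap up, in its own gap. I handed the job in at about 13.6 s of the 32 s; it reports no verdict.

**How it was done:** I pinched the very end of the cap, lifted it, and jerked it so the foot swung down. I then dragged the foot on the floor to turn it the rest of the way. The fingers never opened to release it. The cap slipped out of the light grip during the drag, leaving the bottle leaning about 8° on the shut fingers. I backed off slowly and it settled upright.

**Last checks, from the top and side cameras:**
- **Bottle:** its centre is at (0.663, 0.005), within about 1 mm of the estimated cork middle line. The front face is vertical to within a degree or two.
- **Neighbours:** the square and the jar are each within 0.2 mm of where they started.
- **Arm:** it is well clear of everything.

**What failed or disagreed:** the first pinch closed on nothing. The real fingertips ended about 37–43 mm higher than the reported TCP, so I corrected the height from the side camera.

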